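# Lock three parts bins into their carrier with the retaining rod

### The arm

A 6-joint arm with a two-finger parallel gripper is mounted at the origin on the work surface. World frame = base frame: x ahead of the robot, y to its left, z up, the work surface at z = 0. Lengths are in mm, angles in rad, forces in N, time in s.
With the tool pointing down it reaches from about 275 to 1000 mm from the base axis. Payload 8.4 kg.
Tool frame: the origin (TCP) lies midway between the tips of the shut fingers; the grasp point (between the pads) lies 19 mm behind it; z points along the fingers, y is the line along which they close (so a half turn about z gives the same grasp; the last joint's range is limited). The gripper opens to 85 mm and grips with 20 to 120 N. Pads are 22 mm wide; open, the fingers measure 114 mm over their backs; the gripper's body (76 mm by 85 mm) begins 54 mm behind the grasp point. The pads swing forward as they close: fully open they stand 13 mm farther back than shut.
Start: joints at [-1.115, 0.353, 1.633, -0, 1.155, -0.002], TCP at [276.234, -560.645, 231.281] pointing down, gripper open.
Joint ranges: [-2.63, 2.63], [-0.92, 2.1], [0.06, 2.66], [-1.3, 4.44], [0, 2.69], [-3.02, 3.02]. Speed limits (rad/s): [2.22, 2.22, 2.79, 3.14, 3.14, 3.14].

### API

Orientations are given as [roll, pitch, yaw] about the fixed x, y, z axes, in that order (R = Rz(yaw) Ry(pitch) Rx(roll)).
In Python, from rig import r gives the robot as it stands.
- The arm moves only by the shell command python3 -m inch 'ROWS' [OPENING] [FORCE]. ROWS is JSON, a list that holds one entry, the list of rows, each a list of 6 numbers: the shift along the tool's x, y, z scaled (see below), then the turn, a rotation vector about the tool's x, y, z scaled (see below). In form: [[[tx, ty, tz, wx, wy, wz], ...]]. A call has 1 to 8 rows; each row is the pose to reach, as a shift and turn from the pose commanded when the call began, along the tool's axes at that moment, turning the shorter way round; what a row does not reach only later rows make up. The controller multiplies each number of a shift by 20 cm and each number of a turn by pi rad. A row lasts 1/12 s, in which the tool goes at most 41.7 mm and 7.16 degrees, less where a joint would pass 70% of its speed; a pose out of reach is approached as far as the arm can. A call with a number of a shift or a turn outside -1 to 1 is refused whole. A call with a gripper value outside its range is refused whole. OPENING is the gripper's target within -1 to 1 (fully open at 1, half-way at 0, shut at -1), set as the call begins (- or left out, the last holds). The fingers move at their own pace and stop on an object; FORCE is the grip in N (left out, the last holds). Time passes only in rows, so rows that repeat a pose let the fingers close. It gives the time, the measured TCP pose, the force, the opening and the grip force at its end, in the units of the state.
- r.sense(): the state, without advancing time (a new reading comes with each control period).
- r.grab_frame(name): name is "scene" or "top"; returns the picture (400x640x3 uint8, red, green, blue); there is no depth.
- r.camera_info(name): a dict with "K" (3x3 intrinsics, pixels), "distortion" ([k1, k2, p1, p2, k3] as OpenCV has them; the pictures are not rectified), "rvec" (rotation vector, rad) and "tvec" (3), from world to camera coordinates, as OpenCV has them. Camera axes: x right, y down, z forward; pixel columns grow to the right and rows downward; lengths in mm; the calibration is good to about 2 mm. A picture is of the moment at which its call begins. camera_info takes no time and is no camera call.
- r.sign_off(): hands the job in; it is judged then, once.
The state is a dict: "clock": time; "qpos": joint angles; "qvel": joint speeds; "joint_efforts": joint torques, N m; "eef_pos": TCP position; "tcp_rot": TCP orientation; "contact_force": force on the tool from outside, world axes, zero at the start; "wrist_torque": the same for the moment, N m; "opening": opening from 0.0 (shut) to 1.0 (fully open); "grasp_force": force on a finger pad.
Only numpy, scipy, OpenCV 4.12 (cv2) and the standard library are available. Lean on these libraries where they do the work, as an engineer would, in place of code of your own. Each camera call takes 0.05 s, during which the arm holds its last target. There are 200 camera calls.

### The job

Put the red bin into the empty lane of the blue carrier and slide all three bins fully home against the back stop, then thread the orange-handled rod through both end posts and the eyes of all three bins until its handle rests against the post. Either end of the carrier will do. Do not tip the bins over, and leave the carton, the jar and the scanner where they stand.

Things in the scene. Friction and masses are not known exactly. Their poses are not given: they have to be found in the camera images.
- carrier: Blue carrier, a rack fixed to the bench. Origin on the bench under the middle of the rod line; x = into the lanes, towards the back stop, away from the robot; y = along the rod line. Base 146 (x, -91 to +55) by 170 (y), 8 thick. Three lanes along x, centred at y = -46, 0, +46, each 43 wide, open at the -x end and above; the thin steel dividers' tops are 26 mm above the bench.
- carrier_mid (a point): Middle of the rod line, 78 mm above the bench; axes as the carrier's. The face of the back stop (55 mm high) is at x = +47: a bin pushed against it has its eye exactly on the rod line. The carrier stands elsewhere and slightly turned each time.
- post_a (a point): Centre of the hole's mouth in the outer face of the end post at the carrier's -y end (85 mm from carrier_mid). Each post is a plate 8 thick (y), 44 wide (x), its top 105 mm above the bench, with a through hole of 16 mm on the rod line. The rod may enter from either end.
- post_b (a point): The same at the carrier's +y end.
- bin_red_eye (a point): Centre of the eye in the red bin, loose on the bench beside one end of the carrier. The bins are alike, symmetrical front to back: 94 long (x), 38 wide (y), body 45 high, about 220 g, with an upright fin in the middle to lift it by: 44 long (x), 10 thick (y), its top 96 mm above the underside. The eye is an 18 mm hole through the fin along y, 70 mm above the underside (the rod line's height once in a lane).
- bin_yellow_eye (a point): Centre of the eye in the yellow bin, the same as the red one; it stands in one of the carrier's lanes, pulled 12 to 35 mm forward (-x) of home. A bin slides freely when its weight is eased (lifted a few mm by the fin) or when pushed low on its front; dragged by the fin with the bin pressed on the floor, it tends to tilt and jam. Nothing holds it at home but its weight.
- bin_green_eye (a point): Centre of the eye in the green bin, the same as the red one; it stands in another lane, pulled 12 to 35 mm forward of home.
- card: Blank white card, 70 x 34 mm and paper-thin, fixed on the floor of the empty lane (its centre 12 to 35 mm forward of the rod line): it marks the lane for the red bin, which stands on it.
- rod_grip (a point): Centre of the rod's square orange handle, 54 long by 24 by 24. x = along the rod from handle to tip. The rod (240 g, heavier at the handle) lies on the bench between robot and carrier, handle to the robot's right, its axis 12 mm above the bench. The shaft, steel, 12 mm in diameter, starts 27 mm ahead of this point at the handle's end face and is 180 long; its last 16 mm taper to 4 mm.
- rod_mid (a point): Point on the axis of the rod's shaft, 85 mm ahead of the handle's end face (112 mm ahead of rod_grip); x towards the tip. With the handle against a post it lies at the carrier's middle.
- carton_mid (a point): Centre of a closed cardboard carton 70 (x) by 90 (y) by 140 high, standing on the bench by the other end of the carrier; leave it. z up.
- jar: Closed jar, 50 in diameter, 70 high; origin at the centre of its underside; leave it. z up.
- scanner: Black and grey hand scanner lying behind the carrier, about 100 x 85 x 28 high; origin at the underside of its head; leave it. z up.
There are look-alikes about, which are no part of the job. Of the things like the part that bears bin_yellow_eye, leave any that is pink, purple or white; of the rest the smaller one is meant.

How it is judged (in metres and radians):
On the way:
1. all three bins stand home in the carrier's lanes, their eyes on the rod line (within 7 mm) (x of bin_red_eye in the frame of carrier_mid between -0.007 and 0.007 m and z of bin_red_eye in the frame of carrier_mid between -0.006 and 0.006 m and y of bin_red_eye in the frame of carrier_mid between -0.055 and 0.055 m and x of bin_yellow_eye in the frame of carrier_mid between -0.007 and 0.007 m and z of bin_yellow_eye in the frame of carrier_mid between -0.006 and 0.006 m and y of bin_yellow_eye in the frame of carrier_mid between -0.055 and 0.055 m and x of bin_green_eye in the frame of carrier_mid between -0.007 and 0.007 m and z of bin_green_eye in the frame of carrier_mid between -0.006 and 0.006 m and y of bin_green_eye in the frame of carrier_mid between -0.055 and 0.055 m), for 0.2 s.
At the end, for the whole second after the job is handed in: The rod's axis passes within 5 mm of the centre of every bin's eye, the bins stand upright (within 0.12 rad) in the lanes, the rod lies along the rod line (within 0.06 rad) with its handle within about 10 mm of a post, and carton, jar and scanner are within 25 mm of where they were and not tipped (y of bin_red_eye in the frame of rod_mid between -0.005 and 0.005 m and z of bin_red_eye in the frame of rod_mid between -0.005 and 0.005 m and x of bin_red_eye in the frame of rod_mid between -0.065 and 0.065 m and y of bin_yellow_eye in the frame of rod_mid between -0.005 and 0.005 m and z of bin_yellow_eye in the frame of rod_mid between -0.005 and 0.005 m and x of bin_yellow_eye in the frame of rod_mid between -0.065 and 0.065 m and y of bin_green_eye in the frame of rod_mid between -0.005 and 0.005 m and z of bin_green_eye in the frame of rod_mid between -0.005 and 0.005 m and x of bin_green_eye in the frame of rod_mid between -0.065 and 0.065 m and angle between each of bin_red_eye, bin_yellow_eye, bin_green_eye's own z axis and vertical below 0.12 rad and distance between rod_mid and carrier_mid below 0.01 m and angle between the x axis of rod_mid and the y axis of carrier_mid, either way round below 0.06 rad and distance of each of carton_mid, jar, scanner from where it was at the start of the episode below 0.025 m and angle between each of carton_mid, jar, scanner's own z axis and vertical below 0.2 rad); the robot touches nothing.
It fails at once if a bin is tipped over (angle between any of bin_red_eye, bin_yellow_eye, bin_green_eye's own z axis and vertical above 0.9 rad).
It fails at once if a bystander is knocked over or pushed away by more than 40 mm (distance of any of carton_mid, jar, scanner from where it was at the start of the episode above 0.04 m or angle between any of carton_mid, jar, scanner's own z axis and vertical above 0.5 rad).
It also fails if it takes over 72 s, if anything falls off the work surface, if the arm or the gripper's body presses on something with over 40 N, if the wrist force passes 120 N, or if a joint passes its speed limit or range.

## Working session

There is one attempt and no reset: what is moved stays moved. The work goes in short steps, Python scripts to look and compute and a shell command to move; the robot and the scene stay as the last step left them, time stands still between calls to the robot, and variables do not carry over. Pictures are saved under pics/ and viewed, at most 10 in all, crops included, and the job is handed in when it is done.

```bash
ls; mkdir -p pics; python3 - <<'E'
from rig import r
import cv2
for n in("scene","top"):
    im=r.grab_frame(n); cv2.imwrite(f"pics/{n}0.png",im[:,:,::-1]); c=r.camera_info(n); print(n,{k:[list(map(lambda v:v,x)) if hasattr(x,'__len__') else x for x in c[k]] for k in c if k in("K","distortion","rvec","tvec")})
print(r.sense())
E
```

```text
pics
scene {'K': [[np.float64(496.19237532746456), np.float64(0.0), np.float64(321.54071552363183)], [np.float64(0.0), np.float64(496.19237532746456), np.float64(201.05501058336398)], [np.float64(0.0), np.float64(0.0), np.float64(1.0)]], 'distortion': [np.float64(-0.017206189886868315), np.float64(0.0), np.float64(0.0), np.float64(0.0), np.float64(0.0)], 'rvec': [np.float64(1.8245755216169919), np.float64(1.393812565223003), np.float64(-0.7186130048988527)], 'tvec': [np.float64(-134.84148320499622), np.float64(-207.66181939163735), np.float64(1598.2910361536763)]}
top {'K': [[np.float64(369.93812806026676), np.float64(0.0), np.float64(319.1368094444823)], [np.float64(0.0), np.float64(369.93812806026676), np.float64(199.84883926482402)], [np.float64(0.0), np.float64(0.0), np.float64(1.0)]], 'distortion': [np.float64(-0.053556563983901004), np.float64(0.0), np.float64(0.0), np.float64(0.0), np.float64(0.0)], 'rvec': [np.float64(2.1835229148729214), np.float64(-2.1672881300968525), np.float64(0.11861756325989056)], 'tvec': [np.float64(-1.048483480398804), np.float64(506.4850594663972), np.float64(834.0461684683042)]}
{'clock': 0.1, 'qpos': array([-1.11536873e+00,  3.53577984e-01,  1.63402400e+00, -2.65607035e-05,
        1.15519411e+00, -2.43001196e-03]), 'qvel': array([-0.00162543, -0.00112925, -0.00249106,  0.00018166, -0.00062733,
        0.00036926]), 'joint_efforts': array([-4.37522303e-04, -6.06358838e+01, -3.42820644e+01,  4.59840840e-05,
        4.01615704e-03, -2.28628244e-05]), 'eef_pos': array([ 276.06510121, -560.27505961,  230.65261894]), 'tcp_rot': array([-3.14038916e+00,  2.13623152e-05,  4.57868361e-01]), 'contact_force': array([-0.42041831,  0.16615939, -0.53037386]), 'wrist_torque': array([ 0.02379587, -0.03597758,  0.01023488]), 'grasp_force': 0.0, 'opening': 0.9996456395634853}
```

View pics/scene0.png

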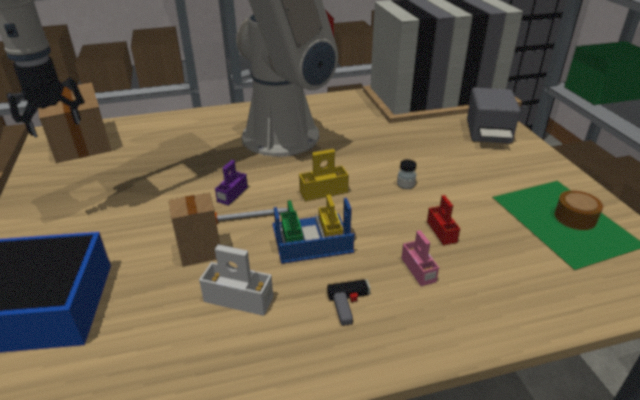

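View pics/top0.png

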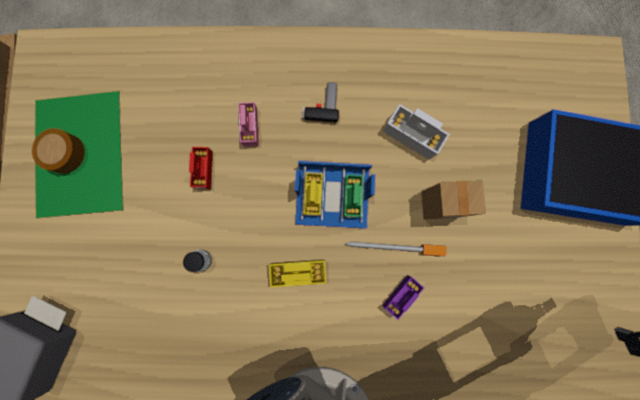

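The top view shows the carrier at about (335,195). Yellow is in its left (+y) lane, green in the right lane, and the card is in the middle. The red bin is at (201,168). The rod has its handle at (433,250) and its tip at (347,244). The carton at (455,200) blocks the -y end, so I'll enter from +y. The big yellow bin at (297,273) is a look-alike. Next I'll fit silhouettes.

```bash
cat > h.py <<'E'
import numpy as np, cv2
from scipy.optimize import minimize
from scipy.spatial.transform import Rotation as R
S=4
def proj(cam,P):
    return cv2.projectPoints(np.float64(P).reshape(-1,1,3),cam["rvec"].astype(float),cam["tvec"].astype(float),cam["K"],cam["distortion"])[0].reshape(-1,2)
def back(cam,uv,z):
    n=cv2.undistortPoints(np.float64(uv).reshape(-1,1,2),cam["K"],cam["distortion"]).reshape(-1,2)
    Rm=cv2.Rodrigues(cam["rvec"])[0]; C=-Rm.T@cam["tvec"]
    d=np.c_[n,np.ones(len(n))]@Rm
    return C+d*((z-C[2])/d[:,2])[:,None]
def box(x0,x1,y0,y1,z0,z1): return np.array([[x,y,z] for x in(x0,x1) for y in(y0,y1) for z in(z0,z1)],float)
BIN=[box(-47,47,-19,19,0,45),box(-22,22,-5,5,0,96)]
CAR=[box(-91,55,-85,85,0,8),box(47,55,-85,85,0,55),box(-22,22,-85,-77,0,105),box(-22,22,77,85,0,105)]
HAN=[box(-27,27,-12,12,0,24)]
CARTON=[box(-35,35,-45,45,0,140)]
def world(P,p,z=0):
    c,s=np.cos(p[2]),np.sin(p[2]); return P@np.array([[c,s,0],[-s,c,0],[0,0,1]])+[p[0],p[1],z]
def render(cam,boxes,p,roi,z=0):
    u0,v0,u1,v1=roi; m=np.zeros(((v1-v0)*S,(u1-u0)*S),np.uint8)
    for b in boxes:
        q=(proj(cam,world(b,p,z))-[u0-.5,v0-.5])*S-.5
        cv2.fillConvexPoly(m,cv2.convexHull(np.round(q*16).astype(np.int32)),255,shift=4)
    return cv2.resize(m,(u1-u0,v1-v0),interpolation=cv2.INTER_AREA)/255.
def mask(im,roi,h0,h1,smin=110,vmin=40,fill=True):
    u0,v0,u1,v1=roi; h=cv2.cvtColor(im[v0:v1,u0:u1],cv2.COLOR_RGB2HSV).astype(int)
    H=h[...,0]; ok=((H>=h0)&(H<=h1)) if h0<h1 else ((H>=h0)|(H<=h1))
    m=(ok&(h[...,1]>=smin)&(h[...,2]>=vmin)).astype(np.uint8)
    cs=cv2.findContours(m,cv2.RETR_EXTERNAL,cv2.CHAIN_APPROX_NONE)[0]
    if fill:
        c=max(cs,key=cv2.contourArea); m[:]=0; cv2.drawContours(m,[c],-1,1,-1)
    return m.astype(float)
def fit(views,boxes,p0,z=0,care=None):
    def f(q):
        p=[q[0],q[1],q[2]/100]
        return sum(np.abs(render(c,boxes,p,roi,z)-m).sum() for c,m,roi in views)
    best=None
    for k in range(3):
        s=minimize(f,[p0[0],p0[1],p0[2]*100] if best is None else best.x,method="Nelder-Mead",options=dict(initial_simplex=None if 0 else np.array([[0,0,0],[8,0,0],[0,8,0],[0,0,10]])/(k+1)+([p0[0],p0[1],p0[2]*100] if best is None else best.x),xatol=.05,fatol=.05))
        best=s
    q=best.x; return np.array([q[0],q[1],q[2]/100]),best.fun
E
cat > m.py <<'E'
from h import *
from rig import r
T=r.camera_info("top"); Sc=r.camera_info("scene")
it=cv2.imread("pics/top0.png")[:,:,::-1].copy(); sc=cv2.imread("pics/scene0.png")[:,:,::-1].copy()
hs=lambda im,u,v: cv2.cvtColor(im[v:v+1,u:u+1],cv2.COLOR_RGB2HSV)[0,0]
print("wood",hs(it,250,200),"red",hs(it,193,165),"blue",hs(it,335,224),"or",hs(it,433,250),"yel",hs(it,306,190),"grn",hs(it,346,190),"cart",hs(it,440,205))
def go(n,boxes,g,hr,rt,rs,smin=110,z=0):
    v=[(T,mask(it,rt,*hr,smin),rt)]
    p0=list(back(T,[g],20)[0][:2])+[0]
    p1,f1=fit(v,boxes,p0,z); print(n,"top",p1.round(3),round(f1,1),v[0][1].sum())
    if rs:
        v2=[(Sc,mask(sc,rs,*hr,smin),rs)]
        p2,f2=fit(v2,boxes,p1,z); print("   scene",p2.round(3),round(f2,1),v2[0][1].sum())
        p3,f3=fit(v+v2,boxes,p1,z); print("   both",p3.round(3),round(f3,1))
go("red",BIN,(201,168),(170,6),(180,135,225,200),(415,185,470,255),150)
go("carrier",CAR,(333,200),(105,125),(285,150,385,240),None)
go("handle",HAN,(433,250),(5,16),(415,238,455,262),None,190)
print("tip",back(T,[(347,244)],12))
B=np.zeros((480,800,3),np.uint8)
a=cv2.resize(it[150:240,285:385],None,fx=4.4,fy=4.4,interpolation=cv2.INTER_CUBIC); B[:a.shape[0],:a.shape[1]]=a
a=cv2.resize(sc[190:265,265:360],None,fx=3.7,fy=3.7,interpolation=cv2.INTER_CUBIC); B[:a.shape[0],445:445+a.shape[1]]=a[:,:355]
a=cv2.resize(it[230:265,340:460],None,fx=2.9,fy=2.9,interpolation=cv2.INTER_CUBIC); B[290:290+a.shape[0],445:445+a.shape[1]]=a
cv2.imwrite("pics/z1.png",B[:,:,::-1])
E
python3 m.py
```

```text
wood [ 19  96 173] red [  1 211 150] blue [107 182 147] or [ 16 218 185] yel [ 25 196 134] grn [ 70 135 119] cart [ 14 130  53]
red top [5.80630e+02 2.82172e+02 4.30000e-02] 113.0 848.0
   scene [ 5.77817e+02  2.84880e+02 -1.11000e-01] 117.3 909.0
   both [ 5.81292e+02  2.82515e+02 -6.40000e-02] 286.2
carrier top [ 5.36657e+02 -2.90450e+01 -4.50000e-02] 319.3 4605.0
handle top [ 4.08894e+02 -2.58506e+02  1.90000e-02] 187.3 211.0
tip [[404.72096457 -63.16299332  12.        ]]
```

View pics/z1.png

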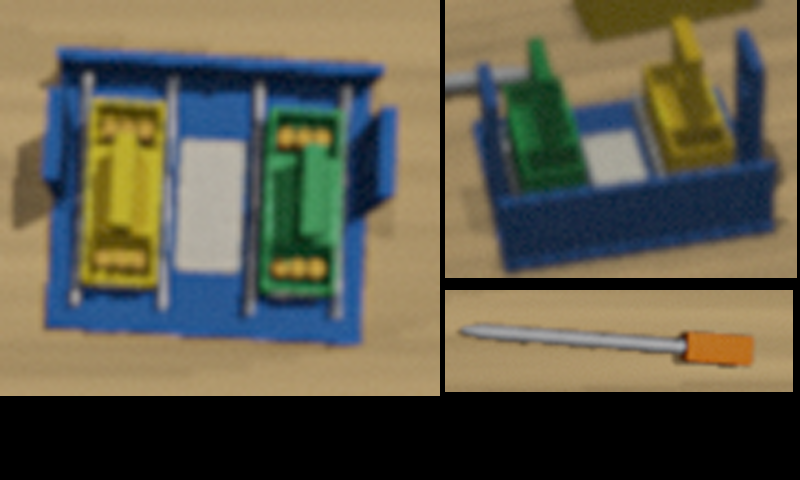

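```bash
cat >> h.py <<'E'
def overlay(im,cam,boxes,p,roi,z=0,k=6):
    u0,v0,u1,v1=roi; a=cv2.resize(im[v0:v1,u0:u1],None,fx=k,fy=k,interpolation=cv2.INTER_CUBIC)
    for b in boxes:
        q=(proj(cam,world(b,p,z))-[u0-.5,v0-.5])*k
        cv2.polylines(a,[np.round(cv2.convexHull(q.astype(np.float32))).astype(np.int32)],True,(255,255,255),1)
    return a
def stack(L,fn):
    h=max(a.shape[0] for a in L); cv2.imwrite(fn,np.hstack([cv2.copyMakeBorder(a,0,h-a.shape[0],0,4,0) for a in L])[:,:,::-1])
E
cat > m2.py <<'E'
from h import *
from rig import r
T=r.camera_info("top"); Sc=r.camera_info("scene")
it=cv2.imread("pics/top0.png")[:,:,::-1].copy(); sc=cv2.imread("pics/scene0.png")[:,:,::-1].copy()
rt=(180,135,225,200); rs=(415,185,470,255)
v=[(T,mask(it,rt,170,8,140,15),rt)]; v2=[(Sc,mask(sc,rs,170,8,140,15),rs)]
for y0 in(-.1,.05):
  for nm,w in(("t",v),("s",v2),("b",v+v2)):
    p,f=fit(w,BIN,[580,283,y0]); print(nm,p.round(3),round(f,1),[x[1].sum() for x in w])
rh=(412,236,460,264); mh=mask(it,rh,6,18,185,40)
ph,f=fit([(T,mh,rh)],HAN,[405,-255,np.pi/2]); print("handle",ph.round(3),f,mh.sum())
rc=(285,150,385,240); mc=mask(it,rc,100,128,90,20); pc,f=fit([(T,mc,rc)],CAR,[537,-29,-.045]); print("car",pc.round(4),f)
mb=mask(it,(300,160,333,225),22,32,150,15)
py,f=fit([(T,mask(it,(300,165,327,225),22,32,150,15),(300,165,327,225))],BIN,[520,15,-.045],8); print("yel",py.round(3),f)
pg,f=fit([(T,mask(it,(338,165,367,225),45,90,70,15),(338,165,367,225))],BIN,[520,-70,-.045],8); print("grn",pg.round(3),f)
stack([overlay(it,T,BIN,p,rt,0,5),overlay(sc,Sc,BIN,p,rs,0,4),overlay(it,T,HAN,ph,rh,0,6)],"pics/z2.png")
L=[overlay(it,T,CAR,pc,rc,0,4)]
k=4
for P in(py,pg):
    for b in BIN:
        q=(proj(T,world(b,P,8))-[rc[0]-.5,rc[1]-.5])*k
        cv2.polylines(L[0],[np.round(cv2.convexHull(q.astype(np.float32))).astype(np.int32)],True,(255,255,255),1)
L.append(overlay(sc,Sc,CAR,pc,(265,190,365,265),0,4)); stack(L,"pics/z3.png")
a=cv2.imread("pics/z2.png");b=cv2.imread("pics/z3.png");w=max(a.shape[1],b.shape[1])
o=np.vstack([cv2.copyMakeBorder(x,0,0,0,w-x.shape[1],0) for x in(a,b)]);s=min(800/w,600/o.shape[0],1);cv2.imwrite("pics/z4.png",cv2.resize(o,None,fx=s,fy=s,interpolation=cv2.INTER_AREA))
E
python3 m2.py
```

```text
t [5.80691e+02 2.81144e+02 1.20000e-02] 99.0 [np.float64(868.0)]
s [ 5.78216e+02  2.85172e+02 -8.70000e-02] 89.7 [np.float64(950.0)]
b [ 5.80614e+02  2.82704e+02 -3.90000e-02] 238.0 [np.float64(868.0), np.float64(950.0)]
t [5.80765e+02 2.82127e+02 4.20000e-02] 92.8 [np.float64(868.0)]
s [ 5.78215e+02  2.85083e+02 -8.60000e-02] 89.9 [np.float64(950.0)]
b [ 5.80793e+02  2.82940e+02 -4.70000e-02] 237.7 [np.float64(868.0), np.float64(950.0)]
handle [ 391.785 -264.257    1.494] 56.45882352941177 222.0
car [ 5.373356e+02 -2.927790e+01 -3.950000e-02] 279.7058823529412
yel [ 5.1859e+02  1.7814e+01 -3.2000e-02] 67.29019607843136
grn [ 5.15369e+02 -7.50230e+01 -5.50000e-02] 46.66274509803921
```

View pics/z4.png

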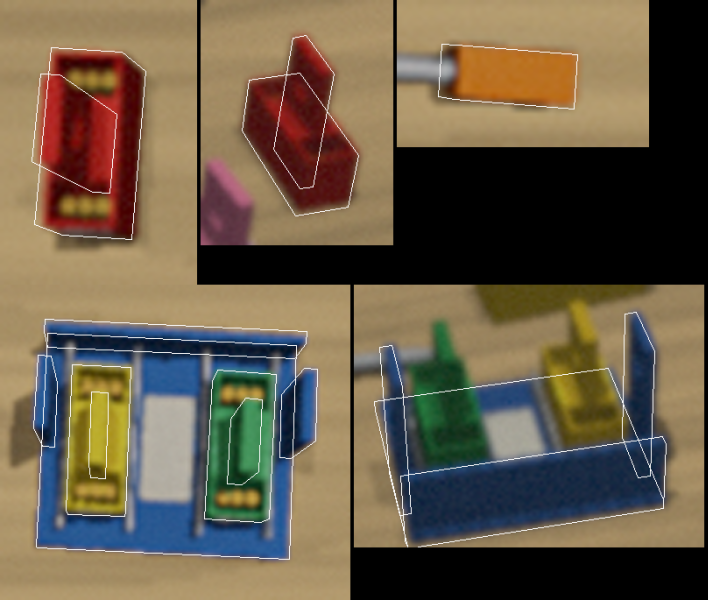

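The picture shows that the carrier, yellow and green fits agree: the lanes come out at +46.3 and -46.6, both about 20 mm forward of home. The handle fit runs about 2 mm too long because of shadow pixels. The red fit is good enough for a fin grasp. I'll slide green and yellow first, since that also calibrates the lane.

```bash
cat > to.py <<'E'
# usage: to.py x y z yaw  (world mm/rad; tool down) -> scaled shift & turn
import sys,numpy as np
from scipy.spatial.transform import Rotation as R
from rig import r
s=r.sense(); R0=R.from_euler('xyz',s['tcp_rot']); print("t",round(s['clock'],2),"pos",s['eef_pos'].round(1),"rot",s['tcp_rot'].round(4),"F",s['contact_force'].round(1),"q",s['qpos'].round(2),"op",round(s['opening'],3),"g",round(s['grasp_force'],1))
for a in sys.argv[1:]:
    v=[float(x) for x in a.split(',')]
    Rt=R.from_euler('xyz',[np.pi,0,v[3]])
    print(a,"->",(R0.inv().apply(np.array(v[:3])-s['eef_pos'])/200).round(4),((R0.inv()*Rt).as_rotvec()/np.pi).round(4))
E
python3 to.py 515.4,-75,180,-.04; python3 - <<'E'
import numpy as np
c,s=np.cos(-.0395),np.sin(-.0395)
f=lambda x,y:(round(537.3+c*x-s*y,1),round(-29.3+s*x+c*y,1))
print("home",[f(0,y) for y in(-46,0,46)],"post_b",f(0,85),"mid",f(0,0))
E
```

```text
t 0.1 pos [ 276.1 -560.3  230.7] rot [-3.1404  0.      0.4579] F [-0.4  0.2 -0.5] q [-1.12  0.35  1.63 -0.    1.16 -0.  ] op 1.0 g 0.0
515.4,-75,180,-.04 -> [ 2.146  -1.6472  0.2552] [-4.000e-04  1.000e-04  1.585e-01]
home [(np.float64(535.5), np.float64(-75.3)), (np.float64(537.3), np.float64(-29.3)), (np.float64(539.1), np.float64(16.7))] post_b (np.float64(540.7), np.float64(55.6)) mid (np.float64(537.3), np.float64(-29.3))
```

```bash
P='[[[1,-0.77,0.1,0,0,0.1585],[1,-0.77,0.1,0,0,0.1585],[1,-0.77,0.1,0,0,0.1585],[1,-0.77,0.1,0,0,0.1585],[1,-0.77,0.1,0,0,0.1585],[1,-0.77,0.1,0,0,0.1585],[1,-0.77,0.1,0,0,0.1585]]]'
python3 -m inch '[[[1,-0.77,0.1,0,0,0.1585],[1,-0.77,0.1,0,0,0.1585],[1,-0.77,0.1,0,0,0.1585],[1,-0.77,0.1,0,0,0.1585],[1,-0.77,0.1,0,0,0.1585],[1,-0.77,0.1,0,0,0.1585],[1,-0.77,0.1,0,0,0.1585]]]' -0.5 40; python3 to.py 515.4,-75,170,-.04
```

```text
clock: 0.68
eef_pos: [388.6, -328.9, 210.4]
tcp_rot: [-3.139, 0.001, -0.038]
contact_force: [-0.5, 1.1, 0.5]
opening: 0.252
grasp_force: 0.0
t 0.68 pos [ 388.6 -328.9  210.4] rot [-3.1385e+00  1.0000e-03 -3.7900e-02] F [-0.5  1.1  0.5] q [-0.71  0.2   1.9   0.    1.05  0.9 ] op 0.252 g 0.0
515.4,-75,170,-.04 -> [ 0.5856 -1.2921  0.2054] [-0.001   0.0003  0.0007]
```

```bash
python3 -m inch '[[[0.45,-1,0.05,0,0,0],[0.45,-1,0.05,0,0,0],[0.45,-1,0.05,0,0,0],[0.45,-1,0.05,0,0,0],[0.45,-1,0.05,0,0,0],[0.45,-1,0.05,0,0,0],[0.45,-1,0.05,0,0,0]]]' >/dev/null; python3 -m inch '[[[0.135,-0.292,0.155,-0.001,0,0],[0.135,-0.292,0.155,-0.001,0,0],[0.135,-0.292,0.155,-0.001,0,0],[0.135,-0.292,0.155,-0.001,0,0],[0.135,-0.292,0.155,-0.001,0,0]]]' >/dev/null; python3 to.py 515.4,-75,72,-.04
```

```text
t 1.68 pos [514.4 -81.8 170.3] rot [ 3.1379e+00  6.0000e-04 -4.0200e-02] F [ 0.1 -1.1  0.9] q [-0.16  0.26  1.91 -0.    0.97  1.46] op 0.249 g 0.0
515.4,-75,72,-.04 -> [ 0.0038 -0.0361  0.4914] [ 0.0012  0.0002 -0.0001]
```

```bash
python3 -m inch '[[[0,0,0.15,0,0,0],[0,0,0.2,0,0,0],[0,0,0.2,0,0,0]]]' >/dev/null; python3 to.py 515.4,-75,72,-.04
```

```text
t 1.93 pos [512.6 -81.7 128.5] rot [ 3.1387  0.0043 -0.0416] F [-0.   0.3 -0.4] q [-0.16  0.32  1.95 -0.    0.88  1.46] op 0.247 g 0.0
515.4,-75,72,-.04 -> [ 0.0136 -0.0349  0.2823] [ 0.0009  0.0014 -0.0005]
```

```bash
python3 -m inch '[[[0.014,-0.035,0,0.001,0.001,0],[0.014,-0.035,0.08,0.001,0.001,0],[0.014,-0.035,0.18,0.001,0.001,0],[0.014,-0.035,0.282,0.001,0.001,0],[0.014,-0.035,0.282,0.001,0.001,0],[0.014,-0.035,0.282,0.001,0.001,0]]]' >/dev/null; python3 to.py 515.4,-75,72,-.04
```

```text
t 2.43 pos [517.9 -74.   74.4] rot [-3.1414e+00 -2.4000e-03 -4.0400e-02] F [-0.3  0.4  0.4] q [-0.15  0.41  1.98  0.    0.76  1.47] op 0.246 g 0.0
515.4,-75,72,-.04 -> [-0.0124  0.0054  0.0117] [-0.0001 -0.0008 -0.0001]
```

```bash
python3 -m inch '[[[0,0,0,0,0,0],[0,0,0,0,0,0],[0,0,0,0,0,0],[0,0,0,0,0,0],[0,0,0,0,0,0]]]' -1 40 ; python3 to.py 515.4,-75,72,-.04;  python3 -m inch '[[[0,0,-0.02,0,0,0],[0,0,-0.02,0,0,0],[0,0,-0.02,0,0,0]]]' ; python3 to.py
```

```text
clock: 2.85
eef_pos: [519.0, -74.1, 75.3]
tcp_rot: [3.141, -0.006, -0.04]
contact_force: [-1.0, 0.5, 7.3]
opening: 0.109
grasp_force: 43.6
t 2.85 pos [519.  -74.1  75.3] rot [ 3.1415 -0.0056 -0.0402] F [-1.   0.5  7.3] q [-0.14  0.4   1.98  0.    0.76  1.47] op 0.109 g 43.6
515.4,-75,72,-.04 -> [-0.0181  0.0053  0.0163] [ 0.     -0.0018 -0.0001]
clock: 3.1
eef_pos: [518.0, -74.0, 78.2]
tcp_rot: [3.142, -0.004, -0.04]
contact_force: [0.3, 0.5, -1.4]
opening: 0.107
grasp_force: 42.2
t 3.1 pos [518.  -74.   78.2] rot [ 3.1415 -0.0036 -0.0401] F [ 0.3  0.5 -1.4] q [-0.15  0.4   1.97  0.    0.76  1.47] op 0.107 g 42.2
```

```bash
python3 -m inch '[[[0.03,0,0,0,0,0],[0.06,0,0,0,0,0],[0.085,0,0,0,0,0],[0.085,0,0,0,0,0],[0.085,0,0,0,0,0]]]' ; python3 to.py;  python3 -m inch '[[[0.01,0,0,0,0,0],[0.015,0,0,0,0,0],[0.015,0,0,0,0,0]]]' ; python3 -m inch '[[[0.01,0,0,0,0,0],[0.015,0,0,0,0,0],[0.015,0,0,0,0,0]]]'
```

```text
clock: 3.52
eef_pos: [535.2, -74.7, 77.7]
tcp_rot: [-3.142, -0.003, -0.04]
contact_force: [-0.6, -0.1, -2.1]
opening: 0.108
grasp_force: 42.2
t 3.52 pos [535.2 -74.7  77.7] rot [-3.1416e+00 -3.0000e-03 -4.0100e-02] F [-0.6 -0.1 -2.1] q [-0.14  0.42  1.94  0.    0.78  1.47] op 0.108 g 42.2
clock: 3.77
eef_pos: [538.1, -74.8, 77.9]
tcp_rot: [3.142, -0.003, -0.04]
contact_force: [0.0, 0.5, -1.3]
opening: 0.111
grasp_force: 42.2
clock: 4.02
eef_pos: [538.9, -74.8, 77.5]
tcp_rot: [-3.141, 0.001, -0.04]
contact_force: [-5.3, -0.1, 1.5]
opening: 0.11
grasp_force: 42.7
```

```bash
python3 -m inch '[[[0.006,0,0,0,0,0],[0.006,0,0.01,0,0,0],[0.006,0,0.02,0,0,0],[0.006,0,0.022,0,0,0],[0.006,0,0.022,0,0,0]]]' ; python3 -m inch '[[[0,0,0,0,0,0],[0,0,0,0,0,0],[0,0,0,0,0,0]]]' -0.6; python3 -m inch '[[[0,0,0,0,0,0],[0,0,-0.1,0,0,0],[0,0,-0.2,0,0,0],[0,0,-0.3,0,0,0],[0,0,-0.3,0,0,0]]]'; python3 to.py 519,17.5,74,-.04
```

```text
clock: 4.43
eef_pos: [538.9, -74.7, 75.5]
tcp_rot: [-3.141, 0.003, -0.04]
contact_force: [-20.2, 1.1, 37.0]
opening: 0.107
grasp_force: 48.1
clock: 4.68
eef_pos: [542.5, -75.0, 73.8]
tcp_rot: [3.141, -0.004, -0.04]
contact_force: [0.6, 0.1, -0.3]
opening: 0.199
grasp_force: 0.0
clock: 5.1
eef_pos: [544.2, -75.3, 136.8]
tcp_rot: [3.141, -0.008, -0.04]
contact_force: [1.9, -0.3, -0.2]
opening: 0.2
grasp_force: 0.0
t 5.1 pos [544.2 -75.3 136.8] rot [ 3.1411 -0.0083 -0.0401] F [ 1.9 -0.3 -0.2] q [-0.14  0.34  1.89  0.    0.9   1.47] op 0.2 g 0.0
519,17.5,74,-.04 -> [-0.1473 -0.4587  0.3124] [ 0.0002 -0.0026 -0.    ]
```

```bash
python3 -m inch '[[[-0.147,-0.15,0,0,-0.0026,0],[-0.147,-0.3,0,0,-0.0026,0],[-0.147,-0.458,0,0,-0.0026,0],[-0.147,-0.458,0,0,-0.0026,0],[-0.147,-0.458,0,0,-0.0026,0],[-0.147,-0.458,0,0,-0.0026,0]]]' -0.5 >/dev/null; python3 to.py 519,17.5,74,-.04
```

```text
t 5.6 pos [516.1  17.6 133. ] rot [ 3.1413  0.0056 -0.0391] F [ 0.2 -0.7  0.4] q [0.03 0.31 1.95 0.   0.89 1.64] op 0.252 g 0.0
519,17.5,74,-.04 -> [ 1.620e-02 -2.000e-04  2.947e-01] [0.0001 0.0018 0.0003]
```

```bash
python3 -m inch '[[[0.012,0,0.1,0,0.001,0],[0.012,0,0.2,0,0.001,0],[0.012,0,0.285,0,0.001,0],[0.012,0,0.285,0,0.001,0],[0.012,0,0.285,0,0.001,0],[0.012,0,0.285,0,0.001,0]]]' >/dev/null; python3 to.py 519,17.5,74,-.04; python3 -m inch '[[[0,0,0,0,0,0],[0,0,0,0,0,0],[0,0,0,0,0,0],[0,0,0,0,0,0]]]' -1 40 ;  python3 -m inch '[[[0,0,-0.02,0,0,0],[0,0,-0.02,0,0,0],[0,0,-0.02,0,0,0]]]' ; python3 to.py
```

```text
t 6.1 pos [518.8  17.   77. ] rot [ 3.1415e+00  1.5000e-03 -4.1000e-02] F [-0.5  0.2 -0.7] q [0.03 0.4  1.98 0.   0.76 1.64] op 0.256 g 0.0
519,17.5,74,-.04 -> [ 0.0011 -0.0027  0.0148] [ 0.      0.0005 -0.0003]
clock: 6.43
eef_pos: [519.1, 17.6, 77.3]
tcp_rot: [-3.142, 0.0, -0.04]
contact_force: [-0.7, 0.4, 5.2]
opening: 0.108
grasp_force: 44.1
clock: 6.68
eef_pos: [518.1, 17.7, 80.5]
tcp_rot: [3.142, 0.002, -0.04]
contact_force: [-0.5, 0.4, -3.0]
opening: 0.112
grasp_force: 42.8
t 6.68 pos [518.1  17.7  80.5] rot [ 3.1416e+00  2.1000e-03 -4.0000e-02] F [-0.5  0.4 -3. ] q [0.03 0.39 1.98 0.   0.77 1.64] op 0.112 g 42.8
```

```bash
python3 -m inch '[[[0.03,0,0,0,0,0],[0.06,0,0,0,0,0],[0.09,0,0,0,0,0],[0.09,0,0,0,0,0],[0.09,0,0,0,0,0]]]' ;  python3 -m inch '[[[0.01,0,0,0,0,0],[0.015,0,0,0,0,0],[0.015,0,0,0,0,0]]]' ; python3 -m inch '[[[0.01,0,0,0,0,0],[0.01,0,0,0,0,0],[0.01,0,0,0,0,0]]]'
```

```text
clock: 7.1
eef_pos: [536.8, 16.9, 80.2]
tcp_rot: [-3.142, 0.002, -0.04]
contact_force: [-0.4, -0.2, -3.2]
opening: 0.11
grasp_force: 42.8
clock: 7.35
eef_pos: [539.3, 16.8, 80.3]
tcp_rot: [-3.142, 0.002, -0.04]
contact_force: [0.5, -0.4, -2.3]
opening: 0.107
grasp_force: 42.9
clock: 7.6
eef_pos: [539.5, 16.8, 80.0]
tcp_rot: [3.142, 0.005, -0.04]
contact_force: [-4.7, 0.6, -0.1]
opening: 0.11
grasp_force: 43.1
```

```bash
python3 -m inch '[[[0.004,0,0,0,0,0],[0.004,0,0.008,0,0,0],[0.004,0,0.015,0,0,0],[0.004,0,0.015,0,0,0],[0.004,0,0.015,0,0,0]]]' ; python3 -m inch '[[[0,0,0,0,0,0],[0,0,0,0,0,0],[0,0,0,0,0,0]]]' -0.6; python3 -m inch '[[[0,0,0,0,0,0],[0,0,-0.1,0,0,0],[0,0,-0.2,0,0,0],[0,0,-0.4,0,0,0],[0,0,-0.6,0,0,0],[0,0,-0.6,0,0,0]]]'; python3 - <<'E'
from rig import r
import cv2
im=r.grab_frame("top"); cv2.imwrite("pics/top1.png",im[:,:,::-1])
E
python3 to.py 580.7,282.5,66,-.0
```

```text
clock: 8.02
eef_pos: [539.6, 16.8, 77.6]
tcp_rot: [3.142, 0.007, -0.04]
contact_force: [-11.2, 0.8, 11.5]
opening: 0.107
grasp_force: 44.7
clock: 8.27
eef_pos: [542.8, 16.7, 77.7]
tcp_rot: [-3.142, 0.0, -0.04]
contact_force: [-0.2, 0.1, 0.2]
opening: 0.2
grasp_force: 0.0
clock: 8.77
eef_pos: [546.6, 16.8, 204.8]
tcp_rot: [-3.141, -0.009, -0.04]
contact_force: [0.8, 1.3, 0.7]
opening: 0.2
grasp_force: 0.0
t 8.82 pos [545.4  16.7 201.8] rot [-3.1411 -0.0065 -0.0402] F [-0.   0.2 -0.8] q [0.03 0.26 1.84 0.   1.04 1.64] op 0.203 g 0.0
580.7,282.5,66,-.0 -> [ 0.1186 -1.3346  0.6805] [-0.0001 -0.0021 -0.0128]
```

```bash
python3 -m inch '[[[0.08,-0.95,0,0,-0.002,-0.007],[0.08,-0.95,0,0,-0.002,-0.007],[0.08,-0.95,0,0,-0.002,-0.007],[0.08,-0.95,0,0,-0.002,-0.007],[0.08,-0.95,0,0,-0.002,-0.007],[0.08,-0.95,0,0,-0.002,-0.007],[0.08,-0.95,0,0,-0.002,-0.007]]]' 0 >/dev/null; python3 -m inch '[[[0.02,-0.19,0.1,0,0,0],[0.04,-0.38,0.2,0,0,0],[0.04,-0.38,0.3,0,0,0],[0.04,-0.38,0.3,0,0,0],[0.04,-0.38,0.3,0,0,0],[0.04,-0.38,0.3,0,0,0]]]' >/dev/null; python3 to.py 580.7,282.5,66,-.02
```

```text
t 9.9 pos [575.1 280.1 137.9] rot [ 3.1412  0.0083 -0.0193] F [-0.1 -0.1 -0.1] q [0.45 0.47 1.67 0.   1.   2.04] op 0.502 g 0.0
580.7,282.5,66,-.02 -> [ 0.031  -0.0126  0.3594] [0.0001 0.0026 0.0002]
```

```bash
python3 -m inch '[[[0.022,-0.012,0.1,0,0.001,0],[0.022,-0.012,0.2,0,0.001,0],[0.022,-0.012,0.3,0,0.001,0],[0.022,-0.012,0.355,0,0.001,0],[0.022,-0.012,0.355,0,0.001,0],[0.022,-0.012,0.355,0,0.001,0]]]' >/dev/null; python3 to.py 580.7,282.5,66,-.02; python3 -m inch '[[[0,0,0,0,0,0],[0,0,0,0,0,0],[0,0,0,0,0,0],[0,0,0,0,0,0],[0,0,0,0,0,0],[0,0,0,0,0,0]]]' -1 60 ;  python3 -m inch '[[[0,0,-0.05,0,0,0],[0,0,-0.05,0,0,0],[0,0,-0.05,0,0,0]]]' ; python3 to.py
```

```text
t 10.4 pos [579.1 283.4  67.1] rot [-3.1415  0.0048 -0.0191] F [-0.   0.4  0.2] q [0.45 0.57 1.7  0.   0.88 2.04] op 0.499 g 0.0
580.7,282.5,66,-.02 -> [0.008  0.0041 0.0055] [-0.      0.0015  0.0003]
clock: 10.9
eef_pos: [579.4, 284.2, 67.5]
tcp_rot: [-3.141, 0.003, -0.018]
contact_force: [-0.5, -2.6, 6.8]
opening: 0.106
grasp_force: 62.6
clock: 11.15
eef_pos: [579.1, 284.3, 77.0]
tcp_rot: [-3.141, 0.004, -0.018]
contact_force: [-0.3, -0.6, -2.9]
opening: 0.106
grasp_force: 61.3
t 11.15 pos [579.1 284.3  77. ] rot [-3.1409  0.0041 -0.0181] F [-0.3 -0.6 -2.9] q [0.45 0.56 1.7  0.   0.89 2.04] op 0.106 g 61.3
```

```bash
python3 -m inch '[[[0,0,-0.1,0,0,0],[0,0,-0.25,0,0,0],[0,0,-0.4,0,0,0],[0,0,-0.55,0,0,0],[0,0,-0.62,0,0,0],[0,0,-0.62,0,0,0],[0,0,-0.62,0,0,0]]]' >/dev/null; python3 to.py 522,-28.4,200,-.04
```

```text
t 11.73 pos [579.4 284.1 200.3] rot [-3.141   0.0042 -0.0181] F [-0.2 -0.3 -3.8] q [0.45 0.41 1.61 0.   1.12 2.04] op 0.103 g 61.3
522,-28.4,200,-.04 -> [-0.2586  1.5676  0.0019] [-0.0002  0.0014  0.007 ]
```

```bash
python3 -m inch '[[[-0.03,0.15,0,0,0.001,0.007],[-0.06,0.3,0,0,0.001,0.007],[-0.1,0.45,0,0,0.001,0.007],[-0.13,0.6,0,0,0.001,0.007],[-0.16,0.75,0,0,0.001,0.007],[-0.19,0.9,0,0,0.001,0.007],[-0.22,1,0,0,0.001,0.007],[-0.22,1,0,0,0.001,0.007]]]' >/dev/null;  python3 -m inch '[[[-0.02,0.15,0,0,0,0],[-0.02,0.3,0,0,0,0],[-0.02,0.45,0,0,0,0],[-0.02,0.56,0,0,0,0],[-0.02,0.56,0,0,0,0],[-0.02,0.56,0,0,0,0]]]' >/dev/null; python3 to.py 524,-28.4,170,-.04;python3 - <<'E'
from rig import r
import cv2
im=r.grab_frame("top"); cv2.imwrite("pics/top2.png",im[:,:,::-1])
im=r.grab_frame("scene"); cv2.imwrite("pics/scene2.png",im[:,:,::-1])
a=cv2.resize(im[150:280,240:400],None,fx=4,fy=4,interpolation=cv2.INTER_CUBIC)
cv2.imwrite("pics/z5.png",a[:,:,::-1])
E
```

```text
t 12.9 pos [522.5 -27.2 198.9] rot [-3.1412  0.0044 -0.0423] F [-0.5 -0.5 -2. ] q [-0.06  0.23  1.88  0.    1.03  1.56] op 0.108 g 61.2
524,-28.4,170,-.04 -> [0.0086 0.0056 0.1445] [-0.0001  0.0014 -0.0007]
```

View pics/z5.png

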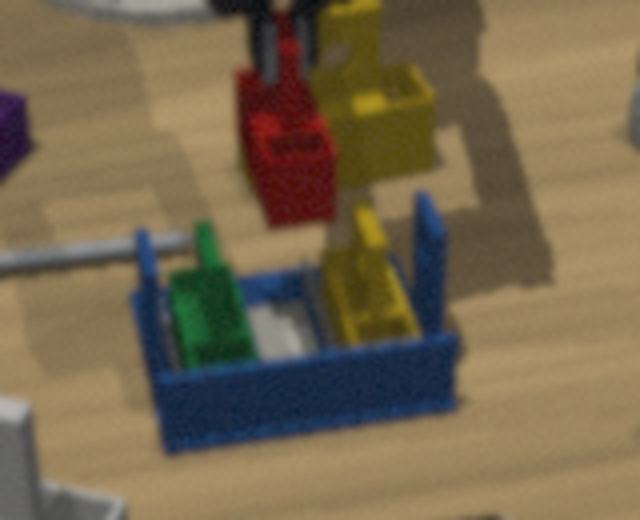

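Red hangs upright over the middle lane at crop (285,140). Green and yellow stand upright against the stop. Descending now.

```bash
python3 -m inch '[[[0.006,0.005,0.1,0,0.001,0.0007],[0.006,0.005,0.2,0,0.001,0.0007],[0.006,0.005,0.3,0,0.001,0.0007],[0.006,0.005,0.4,0,0.001,0.0007],[0.006,0.005,0.46,0,0.001,0.0007],[0.006,0.005,0.46,0,0.001,0.0007],[0.006,0.005,0.46,0,0.001,0.0007]]]' >/dev/null;  python3 to.py 524,-28.4,78,-.04; python3 - <<'E'
from h import *
from rig import r
im=r.grab_frame("top"); cv2.imwrite("pics/top3.png",im[:,:,::-1])
E
```

```text
t 13.58 pos [523.8 -26.8 107.8] rot [-3.1414e+00  7.0000e-04 -4.1100e-02] F [ 0.2 -0.2 -2.6] q [-0.05  0.36  1.95  0.    0.83  1.56] op 0.108 g 61.1
524,-28.4,78,-.04 -> [0.0015 0.0079 0.1491] [-0.0001  0.0002 -0.0003]
```

```bash
python3 -m inch '[[[0,0.009,0.02,0,0,0],[0,0.009,0.05,0,0,0],[0,0.009,0.07,0,0,0],[0,0.009,0.09,0,0,0],[0,0.009,0.09,0,0,0]]]';  python3 to.py 524,-28.4,78,-.04
```

```text
clock: 14.05
eef_pos: [524.9, -29.5, 90.6]
tcp_rot: [-3.141, -0.003, -0.043]
contact_force: [0.9, 2.2, -2.6]
opening: 0.107
grasp_force: 61.8
t 14.05 pos [524.9 -29.5  90.6] rot [-3.141e+00 -2.700e-03 -4.280e-02] F [ 0.9  2.2 -2.6] q [-0.06  0.38  1.96  0.    0.79  1.55] op 0.107 g 61.8
524,-28.4,78,-.04 -> [-0.0047 -0.0053  0.0628] [-0.0002 -0.0008 -0.0009]
```

```bash
python3 -m inch '[[[0,-0.003,0.02,0,0,0],[0,-0.003,0.04,0,0,0],[0,-0.003,0.06,0,0,0],[0,-0.003,0.06,0,0,0]]]';  python3 -m inch '[[[0.02,0,0,0,0,0],[0.04,0,0,0,0,0],[0.05,0,0,0,0,0],[0.05,0,0,0,0,0]]]';python3 -m inch '[[[0.007,0,0,0,0,0],[0.015,0,0,0,0,0],[0.015,0,0,0,0,0]]]'; python3 to.py
```

```text
clock: 14.38
eef_pos: [523.4, -29.1, 77.3]
tcp_rot: [-3.142, 0.001, -0.042]
contact_force: [0.0, 0.4, -3.5]
opening: 0.103
grasp_force: 61.6
clock: 14.72
eef_pos: [535.2, -29.7, 78.7]
tcp_rot: [3.142, -0.002, -0.042]
contact_force: [1.1, 0.7, -3.0]
opening: 0.102
grasp_force: 61.7
clock: 14.97
eef_pos: [536.5, -29.6, 78.4]
tcp_rot: [-3.142, 0.0, -0.042]
contact_force: [-3.1, 0.1, -0.9]
opening: 0.109
grasp_force: 61.8
t 14.97 pos [536.5 -29.6  78.4] rot [-3.1415e+00  4.0000e-04 -4.2400e-02] F [-3.1  0.1 -0.9] q [-0.06  0.42  1.94  0.    0.78  1.56] op 0.109 g 61.8
```

```bash
python3 -m inch '[[[0.006,0,0,0,0,0],[0.006,0,0.008,0,0,0],[0.006,0,0.015,0,0,0],[0.006,0,0.017,0,0,0],[0.006,0,0.017,0,0,0]]]' ; python3 -m inch '[[[0,0,0,0,0,0],[0,0,0,0,0,0],[0,0,0,0,0,0]]]' -0.6; python3 -m inch '[[[0,0,0,0,0,0],[0,0,-0.1,0,0,0],[0,0,-0.2,0,0,0],[0,0,-0.4,0,0,0],[0,0,-0.6,0,0,0],[0,0,-0.6,0,0,0]]]'; python3 to.py 391.8,-265,150,-1.648
```

```text
clock: 15.38
eef_pos: [536.7, -29.8, 75.4]
tcp_rot: [3.142, 0.002, -0.042]
contact_force: [-9.9, -0.3, 10.6]
opening: 0.103
grasp_force: 63.7
clock: 15.63
eef_pos: [539.3, -29.8, 75.4]
tcp_rot: [-3.142, -0.003, -0.042]
contact_force: [-0.0, 0.2, -0.5]
opening: 0.201
grasp_force: 0.0
clock: 16.13
eef_pos: [542.7, -30.0, 202.4]
tcp_rot: [3.141, -0.013, -0.042]
contact_force: [1.8, -0.3, 1.1]
opening: 0.2
grasp_force: 0.0
t 16.13 pos [542.7 -30.  202.4] rot [ 3.1415 -0.0125 -0.0423] F [ 1.8 -0.3  1.1] q [-0.06  0.25  1.85  0.    1.03  1.56] op 0.2 g 0.0
391.8,-265,150,-1.648 -> [-0.7072  1.2061  0.2535] [-0.0032 -0.0031  0.5111]
```

```bash
python3 -m inch '[[[-0.1,0.1,0,0,0,0.04],[-0.2,0.2,0,0,0,0.08],[-0.3,0.3,0,0,0,0.12],[-0.4,0.4,0,0,0,0.16],[-0.5,0.5,0,0,0,0.2],[-0.6,0.6,0,0,0,0.24],[-0.65,0.7,0,0,0,0.27],[-0.65,0.7,0,0,0,0.27]]]' 0.2 >/dev/null; python3 to.py 391.8,-265,150,-1.648;  python3 - <<'E'
from rig import r
import cv2
im=r.grab_frame("top"); cv2.imwrite("pics/top4.png",im[:,:,::-1])
im=r.grab_frame("scene"); cv2.imwrite("pics/scene4.png",im[:,:,::-1])
from h import *
T=r.camera_info("top");it=cv2.imread("pics/top4.png")[:,:,::-1].copy()
rh=(412,236,460,264)
for s in(185,200,210):
    mh=mask(it,rh,8,18,s,90); ph,f=fit([(T,mh,rh)],HAN,[392,-264,1.494]); print(s,ph.round(3),f,mh.sum())
for n,roi,h,s in(("y",(300,150,327,225),(22,32),150),("g",(338,150,367,225),(45,90),70),("r",(320,145,347,225),(170,8),140)):
    m=mask(it,roi,*h,s,15); p,f=fit([(T,m,roi)],BIN,[537,{'y':17,'g':-75,'r':-29}[n],-.04],8); d=p[:2]-[537.3,-29.3]; print(n,p.round(3),round(f,1),m.sum(),"carrier x",(d@[.9992,-.0395]).round(1),"y",(d@[.0395,.9992]).round(1))
E
```

```text
t 16.8 pos [ 400.7 -166.3  195. ] rot [-3.1414e+00 -1.6000e-03 -8.9800e-01] F [ 0.5 -0.2 -0.4] q [-0.4   0.09  2.06 -0.    0.98  2.07] op 0.6 g 0.0
391.8,-265,150,-1.648 -> [0.358  0.3426 0.2257] [-0.0003 -0.0005  0.2387]Traceback (most recent call last):
  File "<stdin>", line 9, in <module>
  File "h.py", line 31, in mask
    c=max(cs,key=cv2.contourArea); m[:]=0; cv2.drawContours(m,[c],-1,1,-1)
ValueError: max() iterable argument is empty
```

```bash
cat > chk.py <<'E'
import sys
from h import *
from rig import r
T=r.camera_info("top"); it=cv2.imread("pics/%s.png"%sys.argv[1])[:,:,::-1].copy()
for n,roi,h,s in(("y",(300,150,327,225),(22,32),150),("g",(338,150,367,225),(45,90),70),("r",(320,145,347,225),(170,8),140)):
    try:
        m=mask(it,roi,*h,s,15); p,f=fit([(T,m,roi)],BIN,[537,{'y':17,'g':-75,'r':-29}[n],-.04],8); d=p[:2]-[537.3,-29.3]; print(n,p.round(3),round(f,1),m.sum(),"carrier x",(d@[.9992,-.0395]).round(1),"y",(d@[.0395,.9992]).round(1))
    except Exception as e: print(n,e)
E
python3 chk.py top4; python3 - <<'E'
from h import *
from rig import r
T=r.camera_info("top");it=cv2.imread("pics/top0.png")[:,:,::-1].copy()
rh=(412,236,460,264)
for s in(195,205,212):
    mh=mask(it,rh,8,18,s,90); ph,f=fit([(T,mh,rh)],HAN,[392,-264,1.494]); print(s,ph.round(3),f,mh.sum())
a=cv2.imread("pics/top4.png")[140:270,280:470]; cv2.imwrite("pics/z6.png",cv2.resize(a,None,fx=4,fy=4,interpolation=cv2.INTER_CUBIC))
E
```

```text
y [ 5.39371e+02  1.61830e+01 -2.70000e-02] 75.0 664.0 carrier x 0.3 y 45.5
g [ 5.35325e+02 -7.61420e+01 -4.10000e-02] 50.6 779.0 carrier x -0.1 y -46.9
r [ 5.3843e+02 -3.1719e+01 -5.2000e-02] 55.1 718.0 carrier x 1.2 y -2.4
195 [ 391.782 -266.295    1.494] 75.45882352941177 203.0
205 [ 391.448 -266.132    1.483] 98.26666666666668 180.0
212 [ 392.587 -263.277    1.5  ] 193.27450980392155 85.0
```

View pics/z6.png

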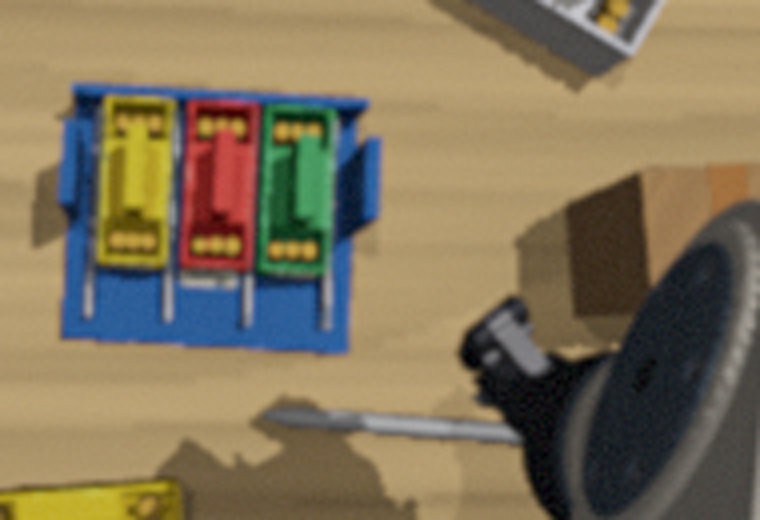

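The picture shows all three bins home in their lanes (fit x of 0.3, -0.1 and 1.2 mm). The rod is clear, with its tip at crop (265,415). Next I'll pick up the rod.

```bash
python3 -m inch '[[[0.09,0.085,0,0,0,0.039],[0.18,0.17,0,0,0,0.078],[0.27,0.25,0,0,0,0.117],[0.35,0.34,0,0,0,0.156],[0.35,0.34,0,0,0,0.195],[0.35,0.34,0,0,0,0.239],[0.35,0.34,0,0,0,0.239],[0.35,0.34,0,0,0,0.239]]]' 0.1 >/dev/null; python3 to.py 391.8,-266,60,-1.648
```

```text
t 17.57 pos [ 394.3 -260.8  194.8] rot [-3.1402e+00  3.0000e-04 -1.6368e+00] F [0.1 0.9 0. ] q [-0.59  0.16  1.99  0.    1.    2.62] op 0.549 g 0.0
391.8,-266,60,-1.648 -> [0.027  0.0119 0.674 ] [-0.0005  0.0001  0.0036]
```

```bash
python3 -m inch '[[[0.02,0.008,0.1,0,0,0.002],[0.02,0.008,0.25,0,0,0.002],[0.02,0.008,0.4,0,0,0.002],[0.02,0.008,0.55,0,0,0.002],[0.02,0.008,0.674,0,0,0.002],[0.02,0.008,0.674,0,0,0.002],[0.02,0.008,0.674,0,0,0.002]]]' >/dev/null; python3 to.py 391.8,-266,5,-1.648
```

```text
t 18.15 pos [ 391.6 -264.2   59.5] rot [ 3.1404e+00  1.6000e-03 -1.6436e+00] F [-0.4 -0.4  0.6] q [-0.6   0.37  2.09  0.    0.68  2.62] op 0.549 g 0.0
391.8,-266,5,-1.648 -> [ 0.0093 -0.0022  0.2725] [0.0004 0.0005 0.0014]
```

```bash
python3 -m inch '[[[0.01,0,0.1,0,0,0.001],[0.01,0,0.2,0,0,0.001],[0.01,0,0.27,0,0,0.001],[0.01,0,0.27,0,0,0.001],[0.01,0,0.27,0,0,0.001]]]' ; python3 to.py 391.8,-266,4,-1.648;  python3 -m inch '[[[0,0,0,0,0,0],[0,0,0,0,0,0],[0,0,0,0,0,0],[0,0,0,0,0,0],[0,0,0,0,0,0]]]' -1 100; python3 to.py
```

```text
clock: 18.57
eef_pos: [392.7, -267.4, 7.3]
tcp_rot: [-3.139, -0.0, -1.649]
contact_force: [-0.4, -0.5, -0.5]
opening: 0.55
grasp_force: 0.0
t 18.57 pos [ 392.7 -267.4    7.3] rot [-3.1395e+00 -4.0000e-04 -1.6491e+00] F [-0.4 -0.5 -0.5] q [-0.6   0.48  2.1   0.    0.56  2.62] op 0.55 g 0.0
391.8,-266,4,-1.648 -> [-0.0068  0.0049  0.0165] [-0.0007 -0.0001 -0.0003]
clock: 18.98
eef_pos: [392.9, -267.8, 8.1]
tcp_rot: [-3.138, -0.001, -1.65]
contact_force: [-3.0, 2.2, 13.8]
opening: 0.251
grasp_force: 98.4
t 18.98 pos [ 392.9 -267.8    8.1] rot [-3.1380e+00 -1.3000e-03 -1.6502e+00] F [-3.   2.2 13.8] q [-0.6   0.47  2.1   0.    0.56  2.62] op 0.251 g 98.4
```

```bash
python3 -m inch '[[[0,0,-0.05,0,0,0],[0,0,-0.15,0,0,0],[0,0,-0.3,0,0,0],[0,0,-0.5,0,0,0],[0,0,-0.7,0,0,0],[0,0,-0.9,0,0,0],[0,0,-1,0,0,0],[0,0,-1,0,0,0]]]' ; python3 to.py 500,-20,205,0
```

```text
clock: 19.65
eef_pos: [393.8, -268.7, 212.1]
tcp_rot: [-3.132, -0.005, -1.651]
contact_force: [1.4, 0.1, -3.4]
opening: 0.25
grasp_force: 99.2
t 19.65 pos [ 393.8 -268.7  212.1] rot [-3.1321 -0.0047 -1.6506] F [ 1.4  0.1 -3.4] q [-0.6   0.14  1.97  0.    1.03  2.62] op 0.25 g 99.2
500,-20,205,0 -> [-1.282  -0.4298  0.0336] [-0.0011 -0.0036 -0.5254]
```

```bash
python3 -m inch '[[[-0.1,-0.03,0,0,0,-0.035],[-0.25,-0.08,0,0,0,-0.07],[-0.4,-0.13,0,0,0,-0.105],[-0.55,-0.18,0,0,0,-0.14],[-0.7,-0.23,0,0,0,-0.175],[-0.85,-0.28,0,0,0,-0.21],[-1,-0.33,0,0,0,-0.245],[-1,-0.33,0,0,0,-0.27]]]' >/dev/null ; python3 to.py 549,277,205,1.4
```

```text
t 20.32 pos [474.3 -68.9 205.8] rot [-3.1393e+00  3.0000e-04 -7.9420e-01] F [ 0.4 -0.3 -3.5] q [-0.15  0.15  1.96  0.    1.02  2.21] op 0.25 g 99.1
549,277,205,1.4 -> [-0.9719 -1.4785  0.0076] [-5.000e-04 -7.000e-04 -6.984e-01]
```

```bash
python3 -m inch '[[[-0.05,-0.08,0,0,0,-0.035],[-0.12,-0.18,0,0,0,-0.07],[-0.2,-0.3,0,0,0,-0.105],[-0.28,-0.42,0,0,0,-0.14],[-0.36,-0.54,0,0,0,-0.175],[-0.44,-0.66,0,0,0,-0.21],[-0.5,-0.75,0,0,0,-0.245],[-0.5,-0.75,0,0,0,-0.28]]]' >/dev/null ; python3 to.py 549,277,205,1.4
```

```text
t 20.98 pos [511.8 106.4 205.7] rot [-3.1404e+00 -1.0000e-03  8.4800e-02] F [-0.2  0.  -2.9] q [0.2  0.22 1.88 0.   1.04 1.69] op 0.253 g 99.2
549,277,205,1.4 -> [ 0.2576 -0.8341  0.0047] [-1.000e-04 -5.000e-04 -4.186e-01]
```

```bash
python3 -m inch '[[[0.03,-0.1,0,0,0,-0.035],[0.06,-0.2,0,0,0,-0.07],[0.1,-0.32,0,0,0,-0.105],[0.14,-0.44,0,0,0,-0.14],[0.18,-0.56,0,0,0,-0.175],[0.22,-0.7,0,0,0,-0.21],[0.25,-0.82,0,0,0,-0.245],[0.25,-0.82,0,0,0,-0.28]]]' >/dev/null ; python3 to.py 549.4,280,205,1.531
```

```text
t 21.65 pos [548.9 274.3 205.5] rot [-3.1416e+00 -1.8000e-03  9.6430e-01] F [-0.3  0.3 -2.8] q [0.46 0.36 1.68 0.   1.1  1.07] op 0.253 g 99.3
549.4,280,205,1.531 -> [ 0.0247 -0.0144  0.0026] [ 0.0002 -0.0006 -0.1804]
```

```bash
python3 -m inch '[[[0.02,-0.01,0,0,0,-0.035],[0.02,-0.01,0,0,0,-0.07],[0.02,-0.01,0,0,0,-0.105],[0.02,-0.01,0,0,0,-0.14],[0.02,-0.01,0,0,0,-0.18],[0.02,-0.01,0,0,0,-0.18],[0.02,-0.01,0,0,0,-0.18]]]' >/dev/null ; python3 to.py 549.4,282,110,1.531
```

```text
t 22.23 pos [549.  274.5 205.6] rot [3.1416e+00 6.0000e-04 1.5185e+00] F [ 0.4  0.  -3.4] q [ 0.46  0.36  1.68 -0.    1.1   0.51] op 0.254 g 99.3
549.4,282,110,1.531 -> [3.770e-02 2.000e-04 4.781e-01] [ 0.      0.0002 -0.004 ]
```

```bash
python3 -m inch '[[[0.04,0,0,0,0,-0.004],[0.05,0,0.1,0,0,-0.004],[0.05,0,0.2,0,0,-0.004],[0.05,0,0.35,0,0,-0.004],[0.05,0,0.5,0,0,-0.004],[0.05,0,0.655,0,0,-0.004],[0.05,0,0.655,0,0,-0.004],[0.05,0,0.655,0,0,-0.004]]]' >/dev/null ; python3 to.py 549.4,282,74,1.531;python3 - <<'E'
from rig import r
import cv2, numpy as np
t=r.grab_frame("top"); cv2.imwrite("pics/top5.png",t[:,:,::-1])
s=r.grab_frame("scene"); cv2.imwrite("pics/scene5.png",s[:,:,::-1])
a=cv2.resize(t[140:230,180:380],None,fx=4,fy=4,interpolation=cv2.INTER_CUBIC)
b=cv2.resize(s[180:255,290:450],None,fx=5,fy=5,interpolation=cv2.INTER_CUBIC)[:240]
cv2.imwrite("pics/z7.png",np.vstack([a,b])[:,:,::-1])
E
```

```text
t 22.9 pos [549.1 284.6  74.1] rot [-3.1395e+00  1.7000e-03  1.5333e+00] F [ 0.2  0.5 -2.1] q [ 0.48  0.53  1.76 -0.    0.86  0.51] op 0.251 g 99.2
549.4,282,74,1.531 -> [-0.0131  0.0021  0.0004] [-0.0007  0.0006  0.0007]
```

View pics/z7.png

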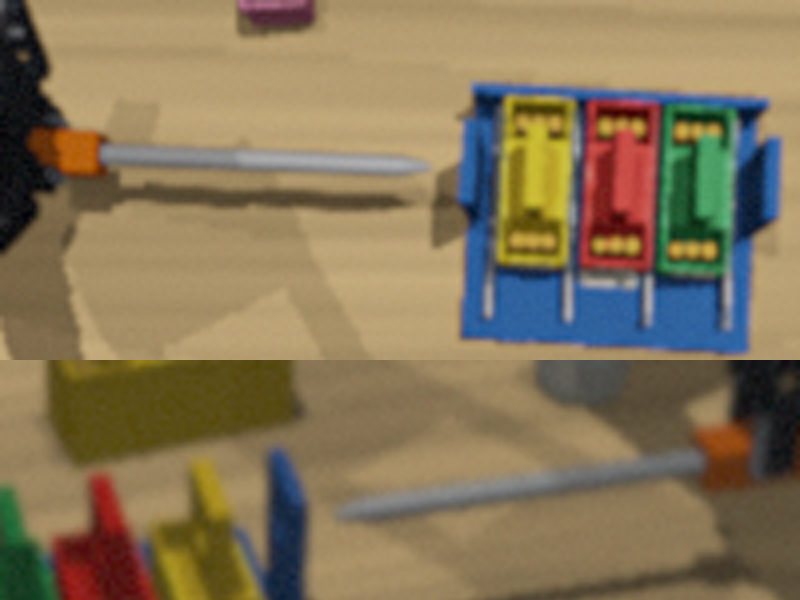

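The rod points at post_b. Its tip is at top-crop (430,166) and it lies roughly level. I'll measure its axis in both views against the rod line.

```bash
cat > rod.py <<'E'
import sys
from h import *
from rig import r
from scipy.optimize import least_squares
k=sys.argv[1]
C={n:r.camera_info(n) for n in("top","scene")}
pts={}
for n,(u0,v0,u1,v1) in (("top",(209,170,282,190)),("scene",(366,265-65,424,290-60))):
    im=cv2.imread(f"pics/{n}{k}.png")[v0:v1,u0:u1]; hsv=cv2.cvtColor(im,cv2.COLOR_BGR2HSV).astype(float)
    w=np.clip(75-hsv[...,1],0,None)*(hsv[...,2]>60)
    if n=="scene": pass
    u=np.arange(u0,u1); v=np.arange(v0,v1)[:,None]
    ok=w.sum(0)>60; c=(w*v).sum(0)/np.maximum(w.sum(0),1)
    l=np.polyfit(u[ok],c[ok],1); res=c-np.polyval(l,u); ok&=abs(res)<1.0; l=np.polyfit(u[ok],c[ok],1)
    print(n,ok.sum(),"line",l.round(4),"rms",np.std((c-np.polyval(l,u))[ok]).round(3)); pts[n]=l
def err(q):  # rod axis: x=a+b*(y-170), z=c+d*(y-170)
    y=np.linspace(100,240,8); P=np.c_[q[0]+q[1]*(y-170),y,q[2]+q[3]*(y-170)]
    e=[]
    for n in C:
        p=proj(C[n],P); e+=list(p[:,1]-np.polyval(pts[n],p[:,0]))
    return e
s=least_squares(err,[545,.04,78,0],x_scale=[1,.01,1,.01]); q=s.x
print("x@170",q[0].round(2),"slope",q[1].round(4),"z@170",q[2].round(2),"slope",q[3].round(4),"cost",s.cost)
f=lambda y:(q[0]+q[1]*(y-170),q[2]+q[3]*(y-170))
print("at tip y=77",np.round(f(77),1),"want",np.round([537.3+.0395*(77+29.3),78],1),"at grip 284",np.round(f(284),1),"want",np.round([537.3+.0395*313.3,78],1))
E
python3 rod.py 5
```

```text
top 73 line [3.930000e-02 1.699638e+02] rms 0.044
scene 58 line [-1.40500e-01  2.60218e+02] rms 0.086
x@170 544.43 slope 0.0335 z@170 79.4 slope -0.0079 cost 2.8317480340690014e-05
at tip y=77 [541.3  80.1] want [541.5  78. ] at grip 284 [548.2  78.5] want [549.7  78. ]
```

```bash
python3 -m inch '[[[0,0.007,0.0025,0,0.0016,0.0019],[0,0.007,0.0025,0,0.0016,0.0019],[0,0.007,0.0025,0,0.0016,0.0019],[0,0.007,0.0025,0,0.0016,0.0019]]]' >/dev/null ; python3 to.py 549.7,284,74,1.5313; python3 -m inch '[[[-0.05,0,0,0,0,0],[-0.09,0,0,0,0,0],[-0.13,0,0,0,0,0],[-0.13,0,0,0,0,0],[-0.13,0,0,0,0,0]]]';python3 - <<'E'
from rig import r
import cv2, numpy as np
t=r.grab_frame("top"); cv2.imwrite("pics/top6.png",t[:,:,::-1])
s=r.grab_frame("scene"); cv2.imwrite("pics/scene6.png",s[:,:,::-1])
a=cv2.resize(t[150:205,230:350],None,fx=6,fy=6,interpolation=cv2.INTER_CUBIC)[:, :720]
b=cv2.resize(s[185:240,290:410],None,fx=6,fy=6,interpolation=cv2.INTER_CUBIC)[:260]
cv2.imwrite("pics/z8.png",np.vstack([a,b])[:,:,::-1])
E
```

```text
t 23.33 pos [552.2 285.   75.8] rot [ 3.139  -0.0058  1.5285] F [-0.  -0.7 -2.4] q [0.47 0.52 1.76 0.01 0.85 0.51] op 0.247 g 99.3
549.7,284,74,1.5313 -> [-0.0055 -0.0123  0.0091] [ 0.0008 -0.0019 -0.0009]
clock: 23.75
eef_pos: [550.6, 258.0, 74.6]
tcp_rot: [3.141, -0.005, 1.528]
contact_force: [0.5, -0.4, -2.4]
opening: 0.251
grasp_force: 99.3
```

View pics/z8.png

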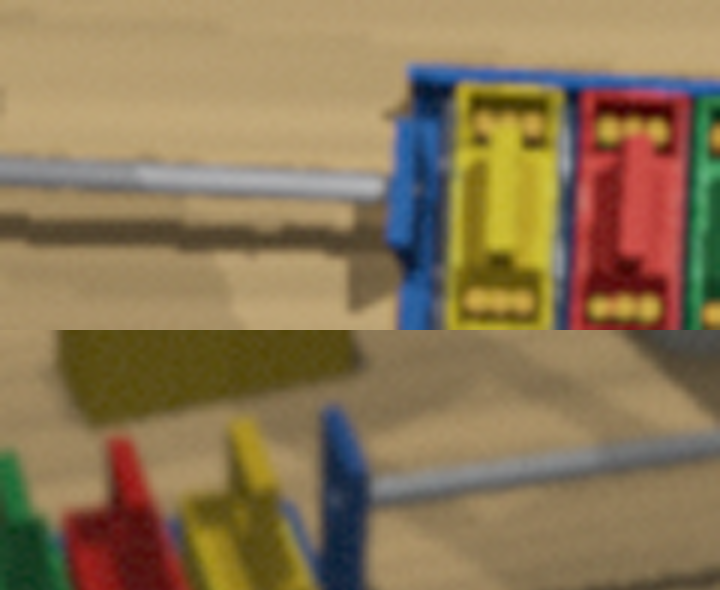

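The tip has gone into post_b's hole, with no force. I'll re-measure the axis.

```bash
sed -i 's/(209,170,282,190)/(222,170,288,190)/; s/(366,265-65,424,290-60)/(358,200,408,230)/' rod.py; python3 rod.py 6; python3 to.py 549,258,74,1.5313
```

```text
top 66 line [4.510000e-02 1.675631e+02] rms 0.048
scene 50 line [-1.440000e-01  2.622472e+02] rms 0.066
x@170 546.7 slope 0.0382 z@170 79.18 slope -0.0005 cost 3.0395961120849855e-05
at tip y=77 [543.2  79.2] want [541.5  78. ] at grip 284 [551.   79.1] want [549.7  78. ]
t 23.85 pos [550.8 258.7  74.7] rot [ 3.1402 -0.0053  1.5282] F [-0.6  0.5 -3.1] q [0.43 0.51 1.79 0.01 0.84 0.47] op 0.253 g 99.3
549,258,74,1.5313 -> [-0.0041 -0.0087  0.0036] [ 0.0004 -0.0017 -0.001 ]
```

```bash
python3 -m inch '[[[0,-0.007,0.004,0,0,0],[-0.04,-0.007,0.004,0,0,0],[-0.08,-0.007,0.004,0,0,0],[-0.12,-0.007,0.004,0,0,0],[-0.15,-0.007,0.004,0,0,0],[-0.15,-0.007,0.004,0,0,0]]]'; python3 to.py 547.5,220,74,1.5313
```

```text
clock: 24.35
eef_pos: [547.6, 227.3, 73.6]
tcp_rot: [3.141, -0.004, 1.528]
contact_force: [0.5, -0.6, -2.4]
opening: 0.252
grasp_force: 99.3
t 24.35 pos [547.6 227.3  73.6] rot [ 3.141  -0.0045  1.5278] F [ 0.5 -0.6 -2.4] q [0.39 0.49 1.82 0.01 0.82 0.43] op 0.252 g 99.3
547.5,220,74,1.5313 -> [-0.0365  0.0008 -0.0022] [ 0.0002 -0.0014 -0.0011]
```

```bash
python3 -m inch '[[[-0.04,0,0,0,0,0],[-0.08,0,0,0,0,0],[-0.12,0,0,0,0,0],[-0.16,0,0,0,0,0],[-0.2,0,0,0,0,0],[-0.2,0,0,0,0,0]]]'; python3 to.py 544.1,142,74,1.5313
```

```text
clock: 24.85
eef_pos: [546.0, 187.3, 73.4]
tcp_rot: [3.141, -0.005, 1.528]
contact_force: [-0.7, 0.1, -2.7]
opening: 0.255
grasp_force: 99.3
t 24.85 pos [546.  187.3  73.4] rot [ 3.1409 -0.0045  1.5279] F [-0.7  0.1 -2.7] q [0.33 0.47 1.86 0.01 0.81 0.36] op 0.255 g 99.3
544.1,142,74,1.5313 -> [-0.2266  0.0003 -0.0039] [ 0.0002 -0.0014 -0.0011]
```

```bash
python3 -m inch '[[[-0.04,0,0,0,0,0],[-0.08,0,0,0,0,0],[-0.12,0,0,0,0,0],[-0.16,0,0,0,0,0],[-0.2,0,0,0,0,0],[-0.2,0,0,0,0,0]]]';  python3 -m inch '[[[-0.04,0,-0.001,0,0,0],[-0.08,0,-0.001,0,0,0],[-0.12,0,-0.001,0,0,0],[-0.15,0,-0.001,0,0,0],[-0.15,0,-0.001,0,0,0]]]'; python3 to.py 541.8,84.5,74,1.5313
```

```text
clock: 25.35
eef_pos: [544.3, 147.4, 73.2]
tcp_rot: [3.141, -0.005, 1.528]
contact_force: [-0.3, 1.6, -3.0]
opening: 0.258
grasp_force: 99.3
clock: 25.77
eef_pos: [543.1, 117.8, 73.3]
tcp_rot: [3.141, -0.005, 1.528]
contact_force: [-0.6, 0.1, -2.6]
opening: 0.256
grasp_force: 99.3
t 25.77 pos [543.1 117.8  73.3] rot [ 3.1407 -0.0047  1.5279] F [-0.6  0.1 -2.6] q [0.21 0.45 1.91 0.01 0.79 0.25] op 0.256 g 99.3
541.8,84.5,74,1.5313 -> [-0.1664  0.0006 -0.0044] [ 0.0003 -0.0015 -0.0011]
```

```bash
python3 -m inch '[[[-0.03,0,-0.002,0,0,0],[-0.06,0,-0.002,0,0,0],[-0.09,0,-0.002,0,0,0],[-0.11,0,-0.002,0,0,0],[-0.13,0,-0.002,0,0,0],[-0.13,0,-0.002,0,0,0]]]';  python3 -m inch '[[[-0.01,0,0,0,0,0],[-0.02,0,0,0,0,0],[-0.02,0,0,0,0,0],[-0.02,0,0,0,0,0]]]'; python3 to.py 541.8,84.5,74,1.5313
```

```text
clock: 26.27
eef_pos: [542.1, 92.3, 73.6]
tcp_rot: [3.141, -0.005, 1.528]
contact_force: [-0.5, -0.1, -2.3]
opening: 0.254
grasp_force: 99.3
clock: 26.6
eef_pos: [542.0, 89.1, 73.6]
tcp_rot: [3.14, -0.005, 1.529]
contact_force: [0.4, -0.4, -2.3]
opening: 0.255
grasp_force: 99.3
t 26.6 pos [542.   89.1  73.6] rot [ 3.1404 -0.0051  1.5288] F [ 0.4 -0.4 -2.3] q [0.16 0.44 1.92 0.01 0.78 0.19] op 0.255 g 99.3
541.8,84.5,74,1.5313 -> [-0.0228 -0.0003 -0.0021] [ 0.0004 -0.0016 -0.0008]
```

```bash
python3 -m inch '[[[-0.01,0,0,0,0,0],[-0.015,0,0,0,0,0],[-0.015,0,0,0,0,0]]]';  python3 -m inch '[[[-0.01,0,0,0,0,0],[-0.01,0,0,0,0,0],[-0.01,0,0,0,0,0]]]'; python3 -m inch '[[[-0.01,0,0,0,0,0],[-0.01,0,0,0,0,0],[-0.01,0,0,0,0,0]]]'
```

```text
clock: 26.85
eef_pos: [542.1, 87.0, 73.7]
tcp_rot: [3.14, -0.007, 1.528]
contact_force: [0.6, 5.8, -2.9]
opening: 0.248
grasp_force: 99.3
clock: 27.1
eef_pos: [542.2, 86.8, 73.7]
tcp_rot: [3.14, -0.009, 1.527]
contact_force: [-0.1, 18.5, -4.0]
opening: 0.25
grasp_force: 99.0
clock: 27.35
eef_pos: [542.2, 86.7, 73.7]
tcp_rot: [3.14, -0.012, 1.526]
contact_force: [-1.6, 30.6, -5.2]
opening: 0.251
grasp_force: 98.9
```

```bash
python3 -m inch '[[[0.018,0,0,0,0,0],[0.018,0,0,0,0,0],[0.018,0,0,0,0,0]]]'; python3 - <<'E'
from rig import r
import cv2, numpy as np
t=r.grab_frame("top"); cv2.imwrite("pics/top7.png",t[:,:,::-1])
s=r.grab_frame("scene"); cv2.imwrite("pics/scene7.png",s[:,:,::-1])
a=cv2.resize(t[150:205,270:390],None,fx=6,fy=6,interpolation=cv2.INTER_CUBIC)[:, :720]
b=cv2.resize(s[190:240,260:380],None,fx=6,fy=6,interpolation=cv2.INTER_CUBIC)[:265]
cv2.imwrite("pics/z9.png",np.vstack([a,b])[:,:,::-1])
E
python3 chk.py top7
```

```text
clock: 27.6
eef_pos: [542.1, 86.9, 73.7]
tcp_rot: [3.14, -0.007, 1.528]
contact_force: [-1.0, 11.3, -2.5]
opening: 0.254
grasp_force: 99.3
y [ 5.52111e+02 -5.58890e+01  1.49000e-01] 94.0 94.0 carrier x 15.8 y -26.0
g [ 5.3513e+02 -7.6372e+01 -3.5000e-02] 124.8 702.0 carrier x -0.3 y -47.1
r [ 5.38169e+02 -3.12470e+01 -4.40000e-02] 122.9 652.0 carrier x 0.9 y -1.9
```

View pics/z9.png

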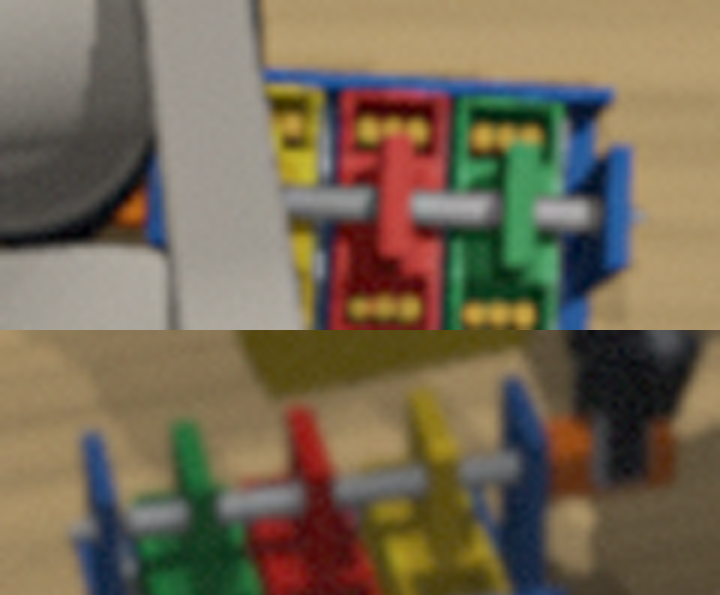

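The rod passes through all three fins and both posts, and the handle sits against post_b. I'll lower it slightly, release and retreat.

```bash
python3 -m inch '[[[0.003,0,0.004,0,0,0],[0.003,0,0.008,0,0,0],[0.003,0,0.008,0,0,0]]]'; python3 -m inch '[[[0,0,0,0,0,0],[0,0,0,0,0,0],[0,0,0,0,0,0],[0,0,0,0,0,0]]]' 0.1; python3 -m inch '[[[0,0,-0.05,0,0,0],[0,0,-0.15,0,0,0],[0,0,-0.3,0,0,0],[0,0,-0.5,0,0,0],[0.1,0,-0.7,0,0,0],[0.3,0,-0.8,0,0,0],[0.5,0,-0.8,0,0,0],[0.6,0,-0.8,0,0,0]]]';python3 -m inch '[[[0.2,0,0,0,0,0],[0.4,0,0,0,0,0],[0.5,0,0,0,0,0],[0.5,0,0,0,0,0],[0.5,0,0,0,0,0]]]'; python3 - <<'E'
from rig import r
import cv2, numpy as np
t=r.grab_frame("top"); cv2.imwrite("pics/top8.png",t[:,:,::-1])
s=r.grab_frame("scene"); cv2.imwrite("pics/scene8.png",s[:,:,::-1])
a=cv2.resize(t[150:205,270:390],None,fx=6,fy=6,interpolation=cv2.INTER_CUBIC)[:, :720]
b=cv2.resize(s[190:240,270:390],None,fx=6,fy=6,interpolation=cv2.INTER_CUBIC)[:265]
cv2.imwrite("pics/z10.png",np.vstack([a,b])[:,:,::-1])
E
python3 chk.py top8
```

```text
clock: 27.95
eef_pos: [542.3, 87.0, 72.3]
tcp_rot: [3.14, -0.006, 1.528]
contact_force: [-0.9, 8.8, -0.7]
opening: 0.251
grasp_force: 99.9
clock: 28.28
eef_pos: [542.1, 85.9, 72.1]
tcp_rot: [3.14, -0.005, 1.529]
contact_force: [-0.2, 1.0, 0.6]
opening: 0.551
grasp_force: 0.0
clock: 28.95
eef_pos: [548.1, 208.5, 236.3]
tcp_rot: [3.135, -0.008, 1.529]
contact_force: [1.1, -1.1, 0.1]
opening: 0.547
grasp_force: 0.0
clock: 29.37
eef_pos: [550.6, 306.0, 233.5]
tcp_rot: [3.14, -0.005, 1.531]
contact_force: [0.1, -0.6, -0.3]
opening: 0.549
grasp_force: 0.0
y [ 5.39464e+02  1.61210e+01 -2.50000e-02] 151.7 588.0 carrier x 0.4 y 45.5
g [ 5.35043e+02 -7.61090e+01 -4.20000e-02] 126.6 698.0 carrier x -0.4 y -46.9
r [ 5.38245e+02 -3.12420e+01 -4.40000e-02] 131.4 638.0 carrier x 1.0 y -1.9
```

View pics/z10.png

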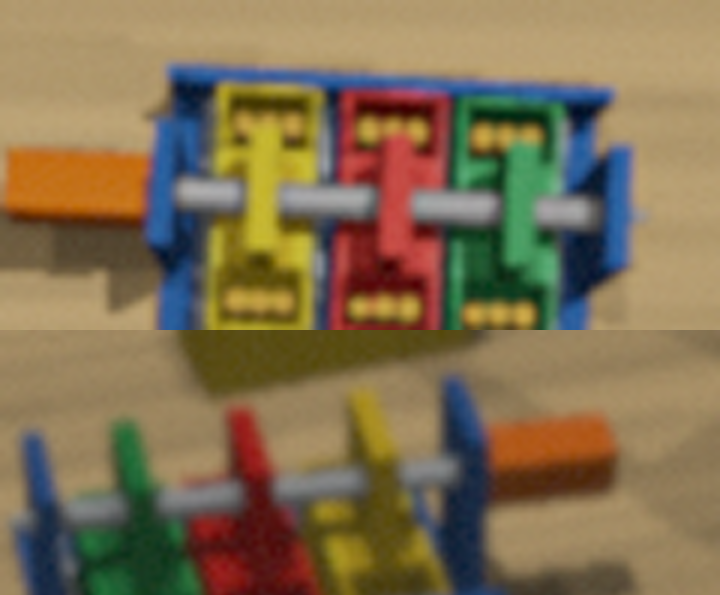

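The rod runs through both posts and all three eyes. The handle rests against post_b at about (150,185), and the bins are home and upright.

```bash
python3 -c "
from rig import r
print(r.sign_off())"
```

```text
the job is handed in; nothing more can be done
None
```

I handed the job in at about 29 s: the last pictures show all three bins home and upright, the rod through both posts and all three eyes, and its handle against the post at the carrier's +y end; the hand-in call returned no verdict.

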